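# Zero a coffee grinder's burrs, set it four clicks coarser and refit the hopper

### The job

The coffee grinder has just been cleaned and its setting is lost: turn the ribbed ring on top clockwise (seen from above) until you feel the burrs just touch, without forcing them, then back it off exactly four clicks counterclockwise and let go. After that lift the bean hopper by its knob and set it gently into the ring, upright and fully home, leaving the ring at that setting and the other things on the counter where they are.

Things in the scene. Friction and masses are not known exactly. Their poses are not given: they have to be found in the camera images.
- grinder: Compact dark coffee grinder, fixed: foot 150 x 120 mm (x -65 to +85, y +-60), clear cup in front under its head, flat deck on top 121 mm above the counter. Origin on the counter under the ring's axis; x to its rear, z up. A neck of 55 mm diameter on the deck carries the ring; a red mark on the deck's front is its index.
- ring (a joint): Turn of the ribbed ring, rad; counterclockwise from above (coarser) positive, ends at 2.6. The burrs touch 0.2 to 1.4 rad clockwise of the start, nobody knows where. 24 clicks a turn (0.262 rad each): a sprung ball draws the ring into the nearest notch and keeps it there. The burrs touch just at a notch; count clicks from it: the fourth is 60 degrees (1.047 rad) back.
- ring_grip (a point): On the ring's axis, 148 mm above the counter, z up, turns with the ring: height to grip it across from above, at any yaw. Aluminium ring: 62 mm outside diameter, 134 to 166 mm above the counter; 13 mm free below it for fingertips. Clicks take up to about 0.1 N m; about 20 N of grip turns it without slipping.
- burr_axis (a point): On the ring's axis, 128 mm above the counter, fixed to the grinder, z up; the burrs are hidden here. Once they touch, the ring turns on only against a stiff spring washer: torque rises about 3.8 N m per rad (0.3 N m at 0.08 rad past touch) besides click torque. 0.3 N m in all is a sure, gentle touch; above 0.5 N m the burrs are forced and spoilt.
- ring_top (a point): Centre of the ring's top face, 166 mm above the counter, z up. The bore, 50 mm wide and 18 mm deep, opens upward here; the hopper's flange rests on this face when home. 24 tick marks, the red one is the zero of the scale (no sign of where the burrs touch).
- hopper: Bean hopper, loose, upright on the counter left or right of the grinder: round, 114 mm high, 0.15 to 0.31 kg. Origin: centre of the underside, z up. Black neck 45 mm wide, 16 mm long, tapered foot (2.5 mm play all round in the bore); flange 58 mm wide; clear bowl 82 mm; black lid 86 mm wide with its top at 81 mm. Home: origin on the ring's axis, 16 mm below its top.
- hopper_knob (a point): Where to grip the hopper from above: on the axis of its metal knob (22 mm diameter, 33 mm high above the lid), 101 mm above the hopper's origin, 20 mm above the lid. z up.
- sugar_shaker: White sugar shaker, 67 mm diameter, 114 mm high, on the other side of the grinder from the hopper. Origin: centre of the underside. Bystander.
- ramekin: Cream ramekin, 82 mm diameter, 48 mm high. Origin: centre of the underside. Bystander.
- pastry_brush: Wooden pastry brush lying flat, 205 mm long. Origin: centre of the underside. Bystander.
- order_pad: Order pad lying flat, 130 x 85 x 16 mm. Origin: centre of the underside. Bystander.
- chalk_pen: Red pen with black cap lying flat, 134 mm long. Origin: centre of the underside. Bystander.
Things that resemble listed ones, but are neither listed nor needed, are in the scene too. There is more than one size of the hopper; the one meant has the size given above.

How it is judged:
By the outcome, as a careful person would: the job done as asked, in the order asked, and still so for the second after the job is handed in, with the robot touching nothing.
It also fails if it takes over 61 s, if anything falls off the work surface, if the arm or the gripper's body presses on something with over 40 N, if the wrist force passes 120 N, or if a joint passes its speed limit or range.

### The arm

A 7-joint arm with a two-finger parallel gripper is mounted at the origin on a cart in front of the work surface, level with it; the furniture and walls round the work are solid. World frame = base frame: x ahead of the robot, y to its left, z up, the work surface at z = 0. Lengths are in m, angles in rad, forces in N, time in s.
With the tool pointing down it reaches from about 0.4 to 0.875 m from the base axis. Payload 6.5 kg.
Tool frame: the origin (TCP) lies on the mounting face of the last link; the fingertips stand 166 mm ahead of it and the grasp point (between the pads) lies 147 mm ahead of it; z points along the fingers, y is the direction in which the jaws open and shut (so a half turn about z gives the same grasp; the last joint's range is limited). The gripper opens to 88 mm and grips with 3 to 60 N. Pads are 18 mm wide; open, the fingers measure 123 mm over their backs; the gripper's body (75 mm by 187 mm) begins 45 mm behind the grasp point.
Start: joints at [-0.066, 0.536, -0.004, 1.538, 0.003, 1.067, -0.071], TCP at [0.65, 0, 0.405] pointing down, gripper open.
Joint ranges: [-2.7, 2.7], [-0.37, 2.16], [-1.27, 1.26], [0.24, 2.4], [-1.31, 4.45], [0.19, 1.91], [-2.76, 2.76]. Speed limits (rad/s): [2.39, 2.39, 3.14, 3.14, 3.14, 3.14, 3.14].

### API

Orientations are given as a 3x3 rotation matrix whose columns are the frame's x, y, z axes.
In Python, from cell import robot gives the robot as it stands.
- The arm moves only by the shell command python3 -m pendant 'ROWS'. ROWS is JSON, a list of rows, each a list of 7 numbers: the shift along the tool's x, y, z in mm, then the turn, a rotation vector about the tool's x, y, z in degrees, then the opening, from 0 (shut) to 1 (fully open). A call has 1 to 5 rows; each row is the pose to reach, as a shift and turn from the pose measured when the call began, along the tool's axes at that moment; what a row does not reach only later rows make up. A row lasts 1/10 s, in which the tool goes at most 50 mm and 8.59 degrees, less where a joint would pass 70% of its speed; a pose out of reach is approached as far as the arm can. A call with a gripper value outside its range is refused whole. The fingers move at their own pace and stop on an object; the grip force is fixed at half the most. Time passes only in rows, so rows that repeat a pose let the fingers close. It gives the time, the measured TCP pose, the force and the opening at its end, in the units of the state.
- robot.sense(): the state, without advancing time (a new reading comes with each control period).
- robot.camera(name): name is "scene" or "top"; returns (picture, depth): 400x640x3 uint8, red, green, blue; 400x640 float32, m along the optical axis (not along the pixel's ray), 0 where there is no reading.
- robot.camera_info(name): a dict with "K" (3x3 intrinsics, pixels), "k1" (the pictures are not rectified: a ray, as slopes to the right and down, at radius r is drawn at 1 + k1 r^2 times it, then the intrinsics apply), "rvec" (rotation vector, rad) and "tvec" (3), from world to camera coordinates, as OpenCV has them. Camera axes: x right, y down, z forward; pixel columns grow to the right and rows downward; lengths in m; the calibration is good to about 2 mm. A picture is of the moment at which its call begins. camera_info takes no time and is no camera call.
- robot.hand_in(): hands the job in, once; it reports no verdict.
The state is a dict: "time": time; "q": joint angles; "qd": joint speeds; "effort": joint torques, N m; "ee_pos": TCP position; "eef_rot": TCP orientation; "ft_force": force on the tool from outside, world axes, zero at the start; "torque": the same for the moment, N m; "width": opening from 0.0 (shut) to 1.0 (fully open).
Only numpy, scipy, OpenCV 4.12 (cv2) and the standard library are available. Lean on these libraries where they do the work, as an engineer would, in place of code of your own. Each camera call takes 0.05 s, during which the arm holds its last target. There are 200 camera calls.

## Working session

There is one attempt and no reset: what is moved stays moved. The work goes in short steps, Python scripts to look and compute and a shell command to move; the robot and the scene stay as the last step left them, time stands still between calls to the robot, and variables do not carry over. Pictures are saved under pics/ and viewed, about 8 in all and at most 12, crops included, and the job is handed in when it is done.

```bash
mkdir -p pics; ls; python3 - <<'E'
from cell import robot
import cv2,numpy as np
for n in("scene","top"):
    p,d=robot.camera(n); i=robot.camera_info(n); print(n,i)
    cv2.imwrite(f"pics/{n}0.png",p[:,:,::-1]); np.save(f"pics/{n}0.npy",d)
print(robot.sense())
E
```

```text
pics
scene {'K': array([[370.26733737,   0.        , 317.24565283],
       [  0.        , 370.26733737, 197.15052602],
       [  0.        ,   0.        ,   1.        ]]), 'k1': -0.05087258625251214, 'rvec': array([ 2.32762334, -0.90125185,  0.33977275]), 'tvec': array([-0.39057932,  0.35722494,  1.12215148])}
top {'K': array([[386.58062762,   0.        , 319.69062419],
       [  0.        , 386.58062762, 196.25595189],
       [  0.        ,   0.        ,   1.        ]]), 'k1': -0.019395406101404156, 'rvec': array([ 2.1301785 , -2.14271576,  0.15809143]), 'tvec': array([0.01270448, 0.51625081, 1.34145743])}
{'time': 0.1, 'q': array([-0.06621059,  0.53709508, -0.00440832,  1.53873761,  0.00260953,
        1.06726833, -0.07121212]), 'qd': array([-0.00015341, -0.00163561, -0.00144002, -0.00224045, -0.00032659,
       -0.00332414,  0.00148041]), 'effort': array([ 3.46889319e-03, -5.72081137e+01,  9.94492471e-01, -2.52229267e+01,
       -5.61024144e-02,  1.35207170e-02,  4.56839609e-05]), 'ee_pos': array([ 6.49720587e-01, -3.29582182e-06,  4.03938064e-01]), 'eef_rot': array([[-4.87615503e-05,  9.99998879e-01, -1.49685611e-03],
       [ 9.99999990e-01,  4.85592305e-05, -1.35199227e-04],
       [-1.35126389e-04, -1.49686269e-03, -9.99998871e-01]]), 'ft_force': array([0.38706469, 0.19238121, 0.38304958]), 'torque': array([ 0.02943715, -0.01566621,  0.01700103]), 'width': 0.9997497291772584}
```

View pics/scene0.png

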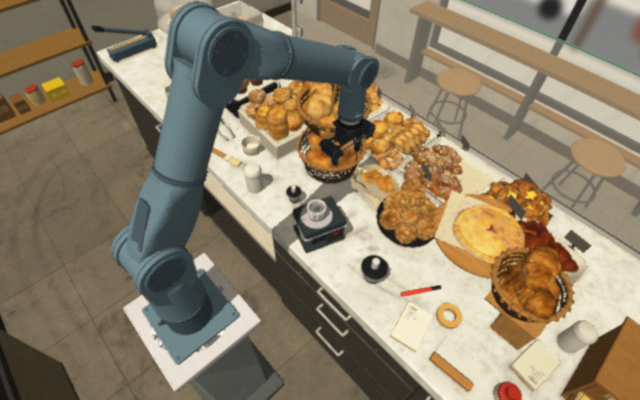

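View pics/top0.png

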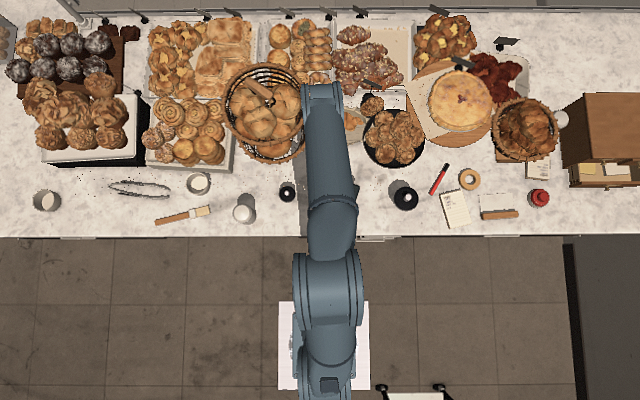

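The scene view shows the grinder at (319,220) with its ring on top at about (318,208). Hopper candidates are the large one at (375,268) in scene and (405,196) in top, and the small one at (294,193) and (287,192). The shaker is at (253,178) and (244,208). The arm hides the grinder in the top view. I'll measure the sizes next.

```bash
cat > h.py <<'E'
import cv2,numpy as np
from cell import robot
def cam(n):
    i=robot.camera_info(n); R=cv2.Rodrigues(i["rvec"])[0]
    return i["K"],np.array([i["k1"],0,0,0,0.]),R,i["tvec"],i["rvec"]
def rays(n,uv):
    K,D,R,t,_=cam(n)
    s=cv2.undistortPoints(np.float64(uv).reshape(-1,1,2),K,D)[:,0]
    return -R.T@t, np.c_[s,np.ones(len(s))]@R   # centre, dirs (depth-scaled)
def plane(n,uv,z):
    c,d=rays(n,uv); return c+d*((z-c[2])/d[:,2])[:,None]
def cloud(n,d):
    v,u=np.mgrid[:400,:640]; c,r=rays(n,np.c_[u.ravel(),v.ravel()])
    P=c+r*d.reshape(-1,1); P[d.ravel()==0]=np.nan; return P.reshape(400,640,3)
def proj(n,P):
    K,D,R,t,rv=cam(n); return cv2.projectPoints(np.float64(P).reshape(-1,1,3),rv,t,K,D)[0][:,0]
def tri(a,ua,b,ub):
    ca,da=rays(a,[ua]);cb,db=rays(b,[ub]);da=da[0];db=db[0]
    s=np.linalg.lstsq(np.c_[da,-db],cb-ca,rcond=None)[0]
    p,q=ca+s[0]*da,cb+s[1]*db; return (p+q)/2,np.linalg.norm(p-q)
E
python3 - <<'E'
from h import *
for n in("scene","top"):
    d=np.load(f"pics/{n}0.npy");C=cloud(n,d)
    for w in([(319,215),(375,268),(294,193)] if n=="scene" else [(405,196),(287,192)]):
        u,v=w; S=C[v-32:v+32,u-32:u+32].reshape(-1,3)
        print(n,w)
        for lo,hi in[(.045,.06),(.072,.09),(.09,.108),(.108,.118),(.118,.125),(.16,.17)]:
            Q=S[(S[:,2]>lo)&(S[:,2]<hi)]
            if len(Q)>4: print(lo,hi,len(Q),Q.min(0).round(3),Q.max(0).round(3),Q.mean(0).round(3))
s=cv2.imread("pics/scene0.png");a=cv2.resize(s[150:300,240:420],None,fx=4.4,fy=4,interpolation=cv2.INTER_CUBIC)
cv2.imwrite("pics/c1.png",a)
E
```

```text
scene (319, 215)
0.045 0.06 184 [ 0.422 -0.126  0.045] [0.553 0.155 0.06 ] [0.515 0.067 0.054]
0.072 0.09 59 [ 0.407 -0.127  0.072] [0.542 0.129 0.09 ] [ 0.499 -0.05   0.079]
0.09 0.108 161 [ 0.401 -0.13   0.091] [0.54  0.029 0.108] [ 0.456 -0.087  0.099]
0.108 0.118 279 [ 0.403 -0.129  0.108] [0.575 0.024 0.118] [ 0.475 -0.071  0.115]
0.118 0.125 747 [ 0.405 -0.126  0.118] [0.57  0.024 0.125] [ 0.483 -0.06   0.121]
0.16 0.17 120 [ 0.448 -0.08   0.16 ] [ 0.509 -0.017  0.17 ] [ 0.479 -0.05   0.165]
scene (375, 268)
0.045 0.06 54 [ 0.464 -0.329  0.046] [ 0.655 -0.243  0.06 ] [ 0.564 -0.282  0.057]
0.072 0.09 476 [ 0.461 -0.332  0.072] [ 0.632 -0.242  0.09 ] [ 0.504 -0.293  0.082]
0.09 0.108 88 [ 0.493 -0.314  0.09 ] [ 0.634 -0.247  0.108] [ 0.585 -0.29   0.098]
0.108 0.118 50 [ 0.493 -0.305  0.108] [ 0.632 -0.279  0.118] [ 0.532 -0.292  0.114]
0.118 0.125 21 [ 0.493 -0.305  0.118] [ 0.631 -0.283  0.125] [ 0.605 -0.294  0.121]
scene (294, 193)
0.045 0.06 194 [0.472 0.095 0.045] [0.678 0.253 0.06 ] [0.552 0.128 0.054]
0.072 0.09 104 [0.517 0.098 0.072] [0.693 0.19  0.09 ] [0.645 0.141 0.
[... 287 characters left out ...]
 -0.017  0.17 ] [ 0.478 -0.049  0.165]
top (405, 196)
0.045 0.06 15 [ 0.463 -0.275  0.05 ] [ 0.628 -0.248  0.06 ] [ 0.496 -0.256  0.056]
0.072 0.09 495 [ 0.46  -0.332  0.072] [ 0.625 -0.203  0.089] [ 0.515 -0.284  0.08 ]
0.09 0.108 50 [ 0.49  -0.303  0.09 ] [ 0.62  -0.191  0.108] [ 0.588 -0.257  0.098]
0.108 0.118 30 [ 0.491 -0.299  0.109] [ 0.511 -0.279  0.117] [ 0.501 -0.289  0.113]
top (287, 192)
0.045 0.06 192 [0.494 0.1   0.047] [0.552 0.154 0.06 ] [0.523 0.127 0.055]
0.072 0.09 16 [0.516 0.12  0.074] [0.53  0.134 0.083] [0.524 0.127 0.078]
0.09 0.108 50 [0.62  0.118 0.092] [0.636 0.229 0.108] [0.628 0.171 0.104]
0.108 0.118 58 [0.619 0.124 0.108] [0.634 0.225 0.117] [0.628 0.172 0.111]
```

View pics/c1.png

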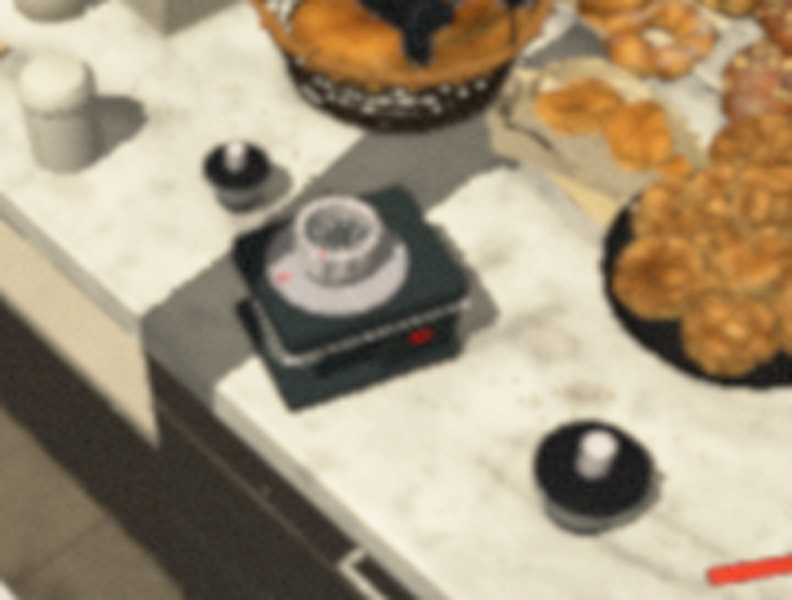

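The large hopper (375,268) fits: its lid is 86 mm wide and the knob top is at about 114 mm. The other, at (294,193), has a 58 mm lid at about 55 mm and its top at about 78 mm, so it's too small. In the crop the ring is at (340,240) with the red index at (284,277). I'll swing the arm aside so the top camera can see the grinder.

```bash
python3 -m pendant '[[0,-25,-30,0,0,0,1],[40,-60,-40,0,0,0,1],[85,-90,-40,0,0,0,1],[130,-110,-40,0,0,0,1],[175,-120,-40,0,0,0,1]]'; python3 -m pendant '[[30,-10,0,0,0,0,1],[60,-20,0,0,0,0,1],[60,-20,0,0,0,0,1]]'
python3 - <<'E'
from h import *
for n in("scene","top"):
    p,d=robot.camera(n); cv2.imwrite(f"pics/{n}1.png",p[:,:,::-1]); np.save(f"pics/{n}1.npy",d)
    C=cloud(n,d); print(n)
    for nm,x,y,r,bands in[("ring",.4785,-.0485,.045,[(.16,.172)]),("hop",.502,-.29,.055,[(.074,.088),(.108,.12)]),("shaker?",.47,.2,.08,[(.1,.13)]),("bask",.62,-.05,.25,[(.19,.4)])]:
        m=np.hypot(C[...,0]-x,C[...,1]-y)<r
        for lo,hi in bands:
            k=(m&(C[...,2]>lo)&(C[...,2]<hi)).astype(np.uint8)
            ys,xs=np.nonzero(k)
            if len(xs)<5: continue
            Q=C[k>0]; (cx,cy),rr=cv2.minEnclosingCircle(np.float32(Q[:,:2])); print(nm,lo,len(xs),"circle",round(cx,4),round(cy,4),round(rr,4),"z",np.median(Q[:,2]).round(4),np.percentile(Q[:,2],98).round(4),"px",xs.mean().round(1),ys.mean().round(1), Q.min(0).round(3),Q.max(0).round(3))
a=cv2.imread("pics/top1.png")
q=proj("top",[[.4785,-.0485,.166]])[0].astype(int);print(q)
cv2.imwrite("pics/c2.png",np.hstack([cv2.resize(a[q[1]-35:q[1]+35,q[0]-35:q[0]+35],(400,400),interpolation=cv2.INTER_CUBIC),cv2.resize(cv2.imread("pics/scene1.png")[185:245,290:350],(400,400),interpolation=cv2.INTER_CUBIC)]))
E
```

```text
time: 0.6
ee_pos: [0.5288, 0.1728, 0.4442]
eef_rot: [[0.001, 1.0, -0.002], [1.0, -0.001, -0.001], [-0.001, -0.002, -1.0]]
ft_force: [0.1, 0.1, -0.3]
width: 1.001
time: 0.9
ee_pos: [0.5065, 0.2378, 0.444]
eef_rot: [[-0.007, 1.0, -0.004], [1.0, 0.007, 0.002], [0.002, -0.004, -1.0]]
ft_force: [-0.1, 0.8, -0.5]
width: 1.003
scene
ring 0.16 118 circle 0.4796 -0.0479 0.0322 z 0.1653 0.1694 px 316.5 207.6 [ 0.448 -0.079  0.16 ] [ 0.51  -0.018  0.171]
hop 0.074 441 circle 0.5043 -0.2904 0.0437 z 0.0817 0.086 px 374.2 267.2 [ 0.461 -0.331  0.075] [ 0.547 -0.25   0.087]
hop 0.108 39 circle 0.5039 -0.2917 0.0115 z 0.1151 0.1182 px 375.9 260.8 [ 0.493 -0.301  0.109] [ 0.515 -0.28   0.119]
shaker? 0.1 125 circle 0.4537 0.2637 0.0302 z 0.1107 0.1157 px 254.0 170.8 [0.424 0.238 0.1  ] [0.484 0.279 0.118]
bask 0.19 2526 circle 0.6752 -0.0422 0.2434 z 0.3096 0.3541 px 345.9 128.0 [ 0.624 -0.284  0.19 ] [0.838 0.199 0.398]
top
ring 0.16 107 circle 0.4789 -0.0448 0.0312 z 0.1657 0.1704 px 336.1 201.7 [ 0.448 -0.073  0.16 ] [ 0.508 -0.015  0.171]
hop 0.074 427 circle 0.5004 -0.2895 0.0436 z 0.0807 0.0861 px 405.5 198.6 [ 0.46  -0.332  0.074] [ 0.541 -0.248  0.087]
hop 0.108 34 circle 0.501 -0.2891 0.0107 z 0.1144 0.1188 px 407.8 196.9 [ 0.49  -0.3    0.109] [ 0.51  -0.279  0.119]
bask 0.19 2698 circle 0.674 -0.0402 0.243 z 0.314 0.3528 px 297.2 116.8 [ 0.623 -0.28   0.19 ] [0.838 0.199 0.399]
[337 201]
```

View pics/c2.png

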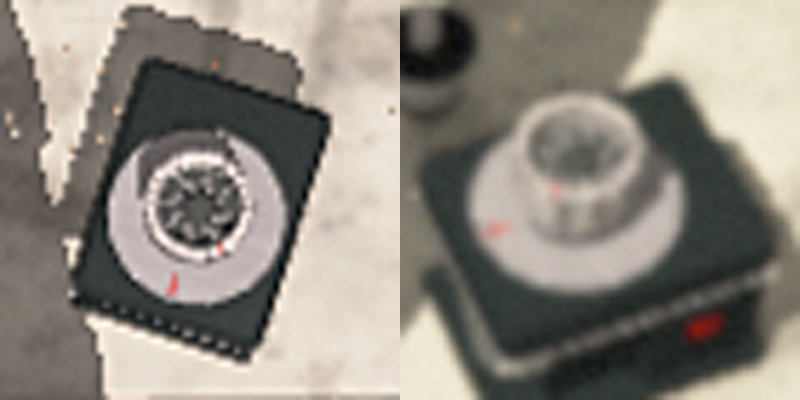

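The top crop shows the ring centre at (201,206), its red tick at (221,249) and the deck index at (173,286). That puts the ring at about +45° from the index. I take the ring centre as about (0.479,-0.047), with its top at 0.1655 in both views. The hopper knob is at (0.502,-0.290), with its top at 0.1145. Now I'll move above the ring.

```bash
python3 -m pendant '[[-48,-5,0,0,0,0,1],[-96,-10,10,0,0,0,1],[-144,-15,20,0,0,0,1],[-192,-20,30,0,0,0,1],[-240,-25,40,0,0,0,1]]'; python3 -m pendant '[[-30,0,15,0,0,0,1],[-40,0,30,0,0,0,1],[-40,0,30,0,0,0,1]]'
python3 -c "
from cell import robot;s=robot.sense();print(s['ee_pos'],s['q'],s['torque'],s['eef_rot'])"
```

```text
time: 1.5
ee_pos: [0.4829, -0.0106, 0.404]
eef_rot: [[0.002, 1.0, -0.002], [1.0, -0.002, -0.002], [-0.002, -0.002, -1.0]]
ft_force: [0.9, -0.5, -0.2]
width: 1.002
time: 1.8
ee_pos: [0.4815, -0.0541, 0.3725]
eef_rot: [[0.009, 1.0, -0.006], [1.0, -0.009, -0.003], [-0.003, -0.006, -1.0]]
ft_force: [-0.2, 0.6, -0.3]
width: 0.997
[ 0.48150226 -0.05414574  0.37249815] [-0.0058404   0.30017077  0.02834347  1.99619649 -0.00682394  0.85128549
  0.01717478] [-0.01780805  0.01222972 -0.01844217] [[ 0.00858917  0.9999451  -0.00600261]
 [ 0.99995808 -0.00860801 -0.00312029]
 [-0.00317179 -0.00597556 -0.99997712]]
```

```bash
python3 -m pendant '[[7,-2,5,0,0,0,1],[7,-2,35,0,0,0,1],[7,-2,60,0,0,0,1],[7,-2,77,0,0,0,1],[7,-2,77,0,0,0,1]]'; python3 -c "
from cell import robot;s=robot.sense();print(s['ee_pos'],s['q'],s['torque'],s['eef_rot'])"
```

```text
time: 2.3
ee_pos: [0.4783, -0.046, 0.2941]
eef_rot: [[0.007, 1.0, -0.01], [1.0, -0.007, -0.003], [-0.003, -0.01, -1.0]]
ft_force: [-0.3, -0.4, 0.6]
width: 1.005
[ 0.47831685 -0.04596433  0.29405321] [-0.01407259  0.42188421  0.01866766  2.06096441 -0.00810774  0.66842652
  0.00267706] [-0.01562239  0.03299969  0.01686863] [[ 0.00669255  0.99993144 -0.00960885]
 [ 0.99997408 -0.00671772 -0.00259014]
 [-0.00265451 -0.00959126 -0.99995048]]
```

```bash
python3 -m pendant '[[0,0,0,-0.5,0,0,0.8],[0,0,0,-0.5,0,0,0.4],[0,0,0,-0.5,0,0,0.4],[0,0,0,-0.5,0,0,0.4],[0,0,0,-0.5,0,0,0.4]]'; python3 -m pendant '[[0,0,0,0,0,0,0.4],[0,0,0,0,0,0,0.4]]'; python3 -c "
from cell import robot;s=robot.sense();print(s['ee_pos'],s['ft_force'],s['torque'],s['eef_rot'],s['width'])"
```

```text
time: 2.8
ee_pos: [0.4793, -0.0458, 0.295]
eef_rot: [[0.007, 1.0, 0.002], [1.0, -0.007, -0.002], [-0.002, 0.002, -1.0]]
ft_force: [2.4, 0.7, 4.9]
width: 0.69
time: 3.0
ee_pos: [0.4793, -0.0458, 0.295]
eef_rot: [[0.007, 1.0, 0.002], [1.0, -0.007, -0.002], [-0.002, 0.002, -1.0]]
ft_force: [0.7, 0.1, 0.3]
width: 0.693
[ 0.47925175 -0.04582102  0.29501816] [0.67154359 0.14118748 0.29031013] [ 0.12636845 -0.20005872  0.01587404] [[ 0.0066546   0.9999756   0.00212321]
 [ 0.99997496 -0.00664946 -0.00241985]
 [-0.00240567  0.00213926 -0.99999482]] 0.6927270208163722
```

```bash
cat > s.py <<'E'
from h import *
s=robot.sense();R=s['eef_rot'];print("yaw(ccw)",np.degrees(np.arctan2(R[0,0],R[1,0])*-1).round(2),"tz",s['torque'].round(3),s['ft_force'].round(1),s['ee_pos'].round(4),"q7",s['q'][6].round(3))
E
python3 s.py; for i in 1; do python3 -m pendant '[[0,0,0,0,0,2,0.4],[0,0,0,0,0,4,0.4],[0,0,0,0,0,6,0.4],[0,0,0,0,0,8,0.4],[0,0,0,0,0,10,0.4]]'; done; python3 s.py;python3 -m pendant '[[0,0,0,0,0,1,0.4]]'; python3 s.py
```

```text
yaw(ccw) -0.38 tz [ 0.126 -0.2    0.016] [0.7 0.1 0.3] [ 0.4793 -0.0458  0.295 ] q7 0.003
time: 3.5
ee_pos: [0.4791, -0.0458, 0.295]
eef_rot: [[0.183, 0.983, 0.002], [0.983, -0.183, -0.002], [-0.002, 0.002, -1.0]]
ft_force: [1.6, -0.8, 0.6]
width: 0.693
yaw(ccw) -10.56 tz [ 0.107 -0.029  0.019] [ 1.6 -0.8  0.6] [ 0.4791 -0.0458  0.295 ] q7 -0.148
time: 3.6
ee_pos: [0.4791, -0.0458, 0.295]
eef_rot: [[0.203, 0.979, 0.002], [0.979, -0.203, -0.002], [-0.002, 0.002, -1.0]]
ft_force: [1.2, 0.3, 0.8]
width: 0.693
yaw(ccw) -11.7 tz [ 0.02  -0.107  0.004] [1.2 0.3 0.8] [ 0.4791 -0.0458  0.295 ] q7 -0.165
```

```bash
python3 -m pendant '[[0,0,0,0,0,1,0.4],[0,0,0,0,0,2,0.4],[0,0,0,0,0,3,0.4],[0,0,0,0,0,4,0.4]]'|head -1; python3 s.py;python3 -m pendant '[[0,0,0,0,0,1,0.4],[0,0,0,0,0,2,0.4]]'|head -1; python3 s.py; python3 -m pendant '[[0,0,0,0,0,1,0.4],[0,0,0,0,0,2,0.4]]'|head -1; python3 s.py
```

```text
time: 4.0
yaw(ccw) -15.79 tz [ 0.166 -0.04   0.02 ] [0.7 0.6 0.4] [ 0.4791 -0.0458  0.295 ] q7 -0.225
time: 4.2
yaw(ccw) -17.87 tz [0.124 0.073 0.052] [0.5 0.5 1.8] [ 0.4791 -0.0458  0.295 ] q7 -0.255
time: 4.4
yaw(ccw) -19.93 tz [0.034 0.07  0.246] [0.2 0.6 0.6] [ 0.4791 -0.0458  0.295 ] q7 -0.286
```

```bash
for i in 1 2 3; do python3 -m pendant '[[0,0,0,0,0,0,0.4]]'|head -1; python3 s.py; done
```

```text
time: 4.5
yaw(ccw) -19.96 tz [ 0.115 -0.054  0.101] [ 0.1 -0.4  1.9] [ 0.4791 -0.0458  0.295 ] q7 -0.286
time: 4.6
yaw(ccw) -19.95 tz [0.067 0.002 0.15 ] [-0.  -0.2  1.6] [ 0.4791 -0.0458  0.295 ] q7 -0.286
time: 4.7
yaw(ccw) -19.94 tz [0.1   0.051 0.136] [1.2 0.2 1.5] [ 0.4791 -0.0458  0.295 ] q7 -0.286
```

```bash
python3 -m pendant '[[0,0,0,0,0,1,0.4]]'|head -1; python3 s.py; python3 -m pendant '[[0,0,0,0,0,0.5,0.4]]'|head -1; python3 s.py; python3 -m pendant '[[0,0,0,0,0,0,0.4]]'|head -1; python3 s.py;  python3 -m pendant '[[0,0,0,0,0,0,0.4]]'|head -1; python3 s.py
```

```text
time: 4.8
yaw(ccw) -20.98 tz [0.087 0.089 0.041] [-0.   0.4  1.4] [ 0.479  -0.0458  0.295 ] q7 -0.302
time: 4.9
yaw(ccw) -21.56 tz [0.127 0.06  0.083] [1.  1.  1.5] [ 0.479  -0.0458  0.295 ] q7 -0.31
time: 5.0
yaw(ccw) -21.6 tz [0.062 0.006 0.085] [0.9 0.1 1.2] [ 0.4791 -0.0458  0.295 ] q7 -0.311
time: 5.1
yaw(ccw) -21.62 tz [0.154 0.081 0.047] [1.2 0.1 0.9] [ 0.479  -0.0458  0.295 ] q7 -0.311
```

Torque peaked at about 0.13 and is falling again: that was only a click, so there's no touch at notch 1. On to notch 2 (30°).

```bash
python3 -m pendant '[[0,0,0,0,0,2,0.4],[0,0,0,0,0,4,0.4],[0,0,0,0,0,6,0.4],[0,0,0,0,0,8,0.4],[0,0,0,0,0,9.5,0.4]]'|head -1; python3 s.py; python3 -m pendant '[[0,0,0,0,0,1,0.4]]'|head -1; python3 s.py; python3 -m pendant '[[0,0,0,0,0,1,0.4]]'|head -1; python3 s.py;  python3 -m pendant '[[0,0,0,0,0,1,0.4]]'|head -1; python3 s.py; python3 -m pendant '[[0,0,0,0,0,0,0.4]]'|head -1; python3 s.py;python3 -m pendant '[[0,0,0,0,0,0,0.4]]'|head -1; python3 s.py
```

```text
time: 5.6
yaw(ccw) -31.27 tz [ 0.282  0.195 -0.053] [-0.1  0.4  1. ] [ 0.4789 -0.0457  0.295 ] q7 -0.452
time: 5.7
yaw(ccw) -32.38 tz [ 0.236  0.106 -0.012] [0.2 0.  0.8] [ 0.4789 -0.0457  0.295 ] q7 -0.469
time: 5.8
yaw(ccw) -33.46 tz [0.175 0.155 0.111] [-0.4 -0.   1.9] [ 0.4789 -0.0457  0.295 ] q7 -0.485
time: 5.9
yaw(ccw) -34.52 tz [0.172 0.157 0.13 ] [0.5 0.4 1.6] [ 0.4789 -0.0457  0.295 ] q7 -0.501
time: 6.0
yaw(ccw) -34.56 tz [0.161 0.145 0.069] [-0.7  0.6  1.9] [ 0.4789 -0.0457  0.295 ] q7 -0.501
time: 6.1
yaw(ccw) -34.54 tz [0.137 0.197 0.135] [0.2 0.5 2.4] [ 0.4789 -0.0457  0.295 ] q7 -0.501
```

About 0.11 again at 4° past notch 2: a click only. On to notch 3 (45°).

```bash
python3 -m pendant '[[0,0,0,0,0,2.5,0.4],[0,0,0,0,0,5,0.4],[0,0,0,0,0,7.5,0.4],[0,0,0,0,0,10,0.4],[0,0,0,0,0,11.5,0.4]]'|head -1; python3 s.py; python3 -m pendant '[[0,0,0,0,0,1,0.4]]'|head -1; python3 s.py; python3 -m pendant '[[0,0,0,0,0,1,0.4]]'|head -1; python3 s.py;  python3 -m pendant '[[0,0,0,0,0,1,0.4]]'|head -1; python3 s.py; python3 -m pendant '[[0,0,0,0,0,0,0.4]]'|head -1; python3 s.py;python3 -m pendant '[[0,0,0,0,0,0,0.4]]'|head -1; python3 s.py
```

```text
time: 6.6
yaw(ccw) -46.13 tz [ 0.434  0.258 -0.048] [-0.1  0.9  2.6] [ 0.4788 -0.0456  0.295 ] q7 -0.671
time: 6.7
yaw(ccw) -47.18 tz [ 0.239  0.15  -0.   ] [-0.2  0.   1.7] [ 0.4788 -0.0455  0.295 ] q7 -0.686
time: 6.8
yaw(ccw) -48.22 tz [0.291 0.206 0.159] [-0.4  0.   1.4] [ 0.4788 -0.0455  0.295 ] q7 -0.701
time: 6.9
yaw(ccw) -49.25 tz [0.311 0.209 0.336] [0.1 0.3 2.5] [ 0.4788 -0.0455  0.295 ] q7 -0.716
time: 7.0
yaw(ccw) -49.25 tz [0.311 0.202 0.26 ] [-0.2  0.9  2.4] [ 0.4788 -0.0455  0.295 ] q7 -0.717
time: 7.1
yaw(ccw) -49.22 tz [0.331 0.208 0.252] [-0.6  0.8  1.8] [ 0.4788 -0.0455  0.295 ] q7 -0.716
```

Torque is about 0.28 here against 0.11 at the same phase before, so the burrs seem to touch at notch 3. I'll confirm with a small extra turn.

```bash
python3 -m pendant '[[0,0,0,0,0,0.7,0.4]]'|head -1; python3 s.py; for k in 1 2 3; do python3 -m pendant '[[0,0,0,0,0,0,0.4]]'|head -1; python3 s.py;done
```

```text
time: 7.2
yaw(ccw) -49.91 tz [0.274 0.292 0.428] [-1.1  1.9  1.8] [ 0.4788 -0.0455  0.295 ] q7 -0.726
time: 7.3
yaw(ccw) -49.92 tz [0.263 0.191 0.302] [-0.7  0.9  2.4] [ 0.4788 -0.0454  0.295 ] q7 -0.727
time: 7.4
yaw(ccw) -49.9 tz [0.286 0.232 0.368] [-0.3  0.8  2.5] [ 0.4788 -0.0454  0.295 ] q7 -0.726
time: 7.5
yaw(ccw) -49.89 tz [0.284 0.249 0.363] [0.2 0.7 2.4] [ 0.4788 -0.0454  0.295 ] q7 -0.726
```

The burrs touch at notch 3 (about 0.36 Nm and rising). Now back off 60° from that notch, which is about 65° from here, to a yaw of about +15.

```bash
python3 -m pendant '[[0,0,0,0,0,-5,0.4],[0,0,0,0,0,-10,0.4],[0,0,0,0,0,-15,0.4],[0,0,0,0,0,-20,0.4],[0,0,0,0,0,-25,0.4]]'|head -1; python3 s.py;  python3 -m pendant '[[0,0,0,0,0,-5,0.4],[0,0,0,0,0,-10,0.4],[0,0,0,0,0,-15,0.4],[0,0,0,0,0,-20,0.4],[0,0,0,0,0,-25,0.4]]'|head -1; python3 s.py
```

```text
time: 8.0
yaw(ccw) -24.77 tz [ 0.152 -0.02   0.008] [0.7 0.1 1.7] [ 0.479  -0.0457  0.295 ] q7 -0.358
time: 8.5
yaw(ccw) 0.36 tz [-0.092 -0.176 -0.178] [ 2.1  1.3 -0.4] [ 0.4792 -0.0457  0.295 ] q7 0.013
```

```bash
python3 -m pendant '[[0,0,0,0,0,-4,0.4],[0,0,0,0,0,-8,0.4],[0,0,0,0,0,-12,0.4],[0,0,0,0,0,-15,0.4],[0,0,0,0,0,-15,0.4]]'|head -1; python3 s.py; python3 -m pendant '[[0,0,0,0,0,0,0.4]]'|head -1; python3 s.py
```

```text
time: 9.0
yaw(ccw) 15.33 tz [ 0.244 -0.05   0.029] [1.3 1.6 1.1] [ 0.4794 -0.0458  0.295 ] q7 0.235
time: 9.1
yaw(ccw) 15.23 tz [0.207 0.147 0.002] [0.7 0.7 1.7] [ 0.4794 -0.0458  0.295 ] q7 0.234
```

Torque is about 0, so the ring sits in the notch. Release, go straight up, then move over toward the hopper.

```bash
python3 -m pendant '[[0,0,0,0,0,0,0.8],[0,0,0,0,0,0,1],[0,0,0,0,0,0,1],[0,0,0,0,0,0,1],[0,0,-10,0,0,0,1]]'; python3 -m pendant '[[0,0,-30,0,0,0,1],[0,0,-60,0,0,0,1],[0,0,-90,0,0,0,1],[0,0,-90,0,0,0,1]]'; python3 s.py
```

```text
time: 9.6
ee_pos: [0.4788, -0.0458, 0.3044]
eef_rot: [[-0.263, 0.965, 0.0], [0.965, 0.263, -0.002], [-0.002, -0.0, -1.0]]
ft_force: [0.3, 0.1, 0.8]
width: 1.002
time: 10.0
ee_pos: [0.4801, -0.0457, 0.3988]
eef_rot: [[-0.262, 0.965, 0.008], [0.965, 0.262, -0.002], [-0.004, 0.007, -1.0]]
ft_force: [0.7, -0.5, -0.1]
width: 0.999
yaw(ccw) 15.21 tz [ 0.067  0.025 -0.051] [ 0.7 -0.5 -0.1] [ 0.4801 -0.0457  0.3988] q7 0.248
```

```bash
python3 - <<'E'
from h import *
for n in("scene","top"):
    C=cloud(n,np.load(f"pics/{n}1.npy")).reshape(-1,3)
    r=np.hypot(C[:,0]-.502,C[:,1]+.290)
    m=(r>.05)&(r<.13)&(C[:,2]>.06); Q=C[m]; print(n,len(Q))
    for a in range(-180,180,30):
        t=np.degrees(np.arctan2(Q[:,1]+.29,Q[:,0]-.502)); k=(t>=a)&(t<a+30)
        if k.sum()>3: print(a,k.sum(),"maxz",Q[k,2].max().round(3),"minr",r[m][k].min().round(3))
for n in("scene","top"):
    p,d=robot.camera(n); cv2.imwrite(f"pics/{n}2.png",p[:,:,::-1])
a=cv2.imread("pics/scene2.png")[185:245,290:350]; b=cv2.imread("pics/top2.png")[166:236,302:372]
cv2.imwrite("pics/c3.png",np.hstack([cv2.resize(b,(400,400),interpolation=cv2.INTER_CUBIC),cv2.resize(a,(400,400),interpolation=cv2.INTER_CUBIC)]))
E
```

```text
scene 185
-30 77 maxz 0.142 minr 0.108
0 100 maxz 0.14 minr 0.103
30 8 maxz 0.105 minr 0.122
top 161
-30 37 maxz 0.137 minr 0.112
0 120 maxz 0.141 minr 0.106
30 4 maxz 0.099 minr 0.121
```

View pics/c3.png

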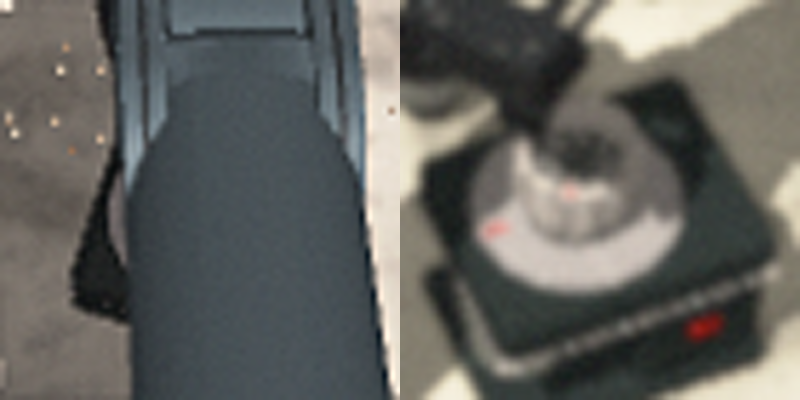

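In the scene crop the tick went from (557,188) to (570,190), which is about 15° counterclockwise of the start, as intended. The arm hides the ring in the top view, so I'll recheck there later. Pastries 0.14 m high stand behind the hopper, so I'll turn the jaws mostly along y while moving over it.

```bash
python3 -m pendant '[[-45,-8,0,0,0,-8,1],[-92,-16,0,0,0,-16,1],[-140,-25,5,0,0,-24,1],[-187,-34,10,0,0,-32,1],[-234,-42,15,0,0,-40,1]]'; python3 -m pendant '[[0,0,0,0,0,-8,1],[0,0,0,0,0,-16,1],[0,0,0,0,0,-20,1],[0,0,0,0,0,-20,1]]'; cat > go.py <<'E'
import sys
from h import *
s=robot.sense();R=s['eef_rot'];g=s['ee_pos']+R[:,2]*.147
T=np.array([float(a) for a in sys.argv[1:4]])
# level the tool: rotation taking z to straight down, grasp point to T
z=R[:,2];w=np.cross(z,[0,0,-1.]);Rn=cv2.Rodrigues(w)[0]@R
ee=T+np.array([0,0,.147])
print("grasp",g.round(4),"force",s['ft_force'].round(1),"torque",s['torque'].round(2),"w",round(float(s['width']),3),"q",s['q'].round(2))
print("shift mm",(R.T@(ee-s['ee_pos'])*1e3).round(1),"turn deg",np.degrees(R.T@w).round(2),"Rx",R[:,0].round(2),"Ry",R[:,1].round(2))
E
python3 go.py .502 -.290 .101; python3 - <<'E'
from h import *
p,d=robot.camera("top"); cv2.imwrite("pics/top3.png",p[:,:,::-1]); p2,d2=robot.camera("scene");C=cloud("top",d)
m=(np.hypot(C[...,0]-.479,C[...,1]+.046)<.034)&(C[...,2]>.15)&(C[...,2]<.18); print("ring",[round(v,4) for c in cv2.minEnclosingCircle(np.float32(C[m][:,:2])) for v in np.ravel(c)])
cv2.imwrite("pics/c4.png",np.hstack([cv2.resize(p[166:236,302:372,::-1],(400,400),interpolation=cv2.INTER_CUBIC),cv2.resize(p2[230:300,340:410,::-1],(400,400),interpolation=cv2.INTER_CUBIC)]))
E
```

```text
time: 10.6
ee_pos: [0.4986, -0.2752, 0.3804]
eef_rot: [[-0.821, 0.571, 0.0], [0.571, 0.821, -0.001], [-0.001, -0.001, -1.0]]
ft_force: [1.3, -0.0, -0.1]
width: 1.003
time: 11.0
ee_pos: [0.498, -0.2752, 0.3791]
eef_rot: [[-0.967, 0.256, -0.002], [0.256, 0.967, 0.0], [0.002, -0.0, -1.0]]
ft_force: [-0.6, -0.1, -0.4]
width: 0.999
grasp [ 0.4977 -0.2752  0.2321] force [-0.6 -0.1 -0.4] torque [ 0.06 -0.06 -0.01] w 0.999 q [ 0.54  0.43 -0.15  1.77  0.08  0.94  1.67]
shift mm [ -7.9 -13.2 131. ] turn deg [-0.02 -0.12  0.  ] Rx [-0.97  0.26  0.  ] Ry [ 0.26  0.97 -0.  ]
ring [np.float64(0.4789), np.float64(-0.0446), np.float64(0.0313)]
```

View pics/c4.png

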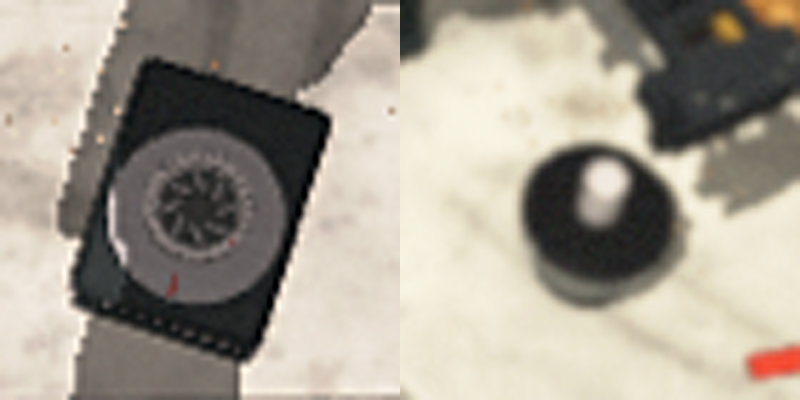

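The tick is now at (233,241) against (221,249) at the start, about +17°. That agrees with one notch counterclockwise of the start (three clicks clockwise, then four back). In the right half the hopper and knob stand clear at (603,190). Descending on the knob.

```bash
python3 -m pendant '[[-8,-13,0,0,0,0,1],[-8,-13,45,0,0,0,1],[-8,-13,85,0,0,0,1],[-8,-13,115,0,0,0,1],[-8,-13,115,0,0,0,1]]'|tail -2; python3 go.py .502 -.290 .104
```

```text
ft_force: [-0.1, 0.6, -0.5]
width: 1.002
grasp [ 0.4996 -0.2893  0.1136] force [-0.1  0.6 -0.5] torque [ 0.12 -0.03  0.02] w 1.002 q [ 0.54  0.61 -0.12  1.82  0.11  0.72  1.66]
shift mm [-1.3  0.   9.5] turn deg [ 0.02 -0.5  -0.  ] Rx [-0.97  0.26  0.01] Ry [0.26 0.97 0.  ]
```

```bash
python3 -m pendant '[[-1,0,5,0,-0.5,0,1],[-1,0,9,0,-0.5,0,1],[-1,0,9,0,-0.5,0,0.6],[-1,0,9,0,-0.5,0,0],[-1,0,9,0,-0.5,0,0]]'|tail -2; python3 -m pendant '[[0,0,0,0,0,0,0],[0,0,0,0,0,0,0],[0,0,0,0,0,0,0],[0,0,0,0,0,0,0],[0,0,0,0,0,0,0]]'|tail -2;  python3 go.py .502 -.290 .104
```

```text
ft_force: [-0.3, -0.3, 0.2]
width: 0.751
ft_force: [0.1, -0.6, 1.1]
width: 0.304
grasp [ 0.5022 -0.2901  0.1054] force [ 0.1 -0.6  1.1] torque [ 0.1  -0.02 -0.01] w 0.304 q [ 0.54  0.63 -0.12  1.82  0.11  0.7   1.66]
shift mm [0.  0.1 1.4] turn deg [ 0.01  0.07 -0.  ] Rx [-0.97  0.26 -0.  ] Ry [0.26 0.97 0.  ]
```

```bash
python3 -m pendant '[[0,0,0,0,0,0,0],[0,0,0,0,0,0,0],[0,0,0,0,0,0,0]]'|tail -2;  python3 go.py .502 -.290 .104; python3 -m pendant '[[0,0,-3,0,0,0,0],[0,0,-8,0,0,0,0],[0,0,-15,0,0,0,0],[0,0,-15,0,0,0,0]]'|tail -2;python3 go.py .502 -.290 .104
```

```text
ft_force: [0.6, 0.4, -0.4]
width: 0.238
grasp [ 0.5023 -0.29    0.1054] force [ 0.6  0.4 -0.4] torque [ 0.13 -0.07 -0.08] w 0.238 q [ 0.54  0.63 -0.12  1.82  0.11  0.7   1.66]
shift mm [ 0.1 -0.   1.4] turn deg [0.01 0.07 0.  ] Rx [-0.97  0.26 -0.  ] Ry [0.26 0.97 0.  ]
ft_force: [0.4, 0.2, -1.6]
width: 0.234
grasp [ 0.5029 -0.2904  0.1216] force [ 0.4  0.2 -1.6] torque [ 0.08 -0.09 -0.  ] w 0.234 q [ 0.54  0.6  -0.13  1.82  0.11  0.73  1.67]
shift mm [ 0.6  0.1 17.6] turn deg [-0.01  0.18  0.  ] Rx [-0.97  0.26 -0.  ] Ry [ 0.26  0.97 -0.  ]
```

Lifted, with about 1.6 N on the wrist. Raise it, then carry it over the ring.

```bash
python3 -m pendant '[[0,0,-30,0,0,0,0],[0,0,-70,0,0,0,0],[0,0,-110,0,0,0,0],[6,15,-150,0,0,0,0],[15,40,-180,0,0,0,0]]'|tail -2; python3 go.py .4792 -.046 .305
```

```text
ft_force: [0.1, 0.8, -2.3]
width: 0.239
grasp [ 0.4983 -0.2492  0.3043] force [ 0.1  0.8 -2.3] torque [ 0.11 -0.14  0.03] w 0.239 q [ 0.51  0.33 -0.16  1.74  0.06  1.07  1.63]
shift mm [ 70.8 190.9  -1.5] turn deg [-0.09  0.35  0.  ] Rx [-0.96  0.26 -0.01] Ry [ 0.26  0.96 -0.  ]
```

```bash
python3 -m pendant '[[15,40,0,0,0,0,0],[30,80,0,0,0,0,0],[45,120,0,0,0,0,0],[60,160,-1,0,0.3,0,0],[68,183,-2,0,0.3,0,0]]'|tail -2; python3 -m pendant '[[0,5,0,0,0,0,0],[0,5,0,0,0,0,0],[0,5,0,0,0,0,0]]'|tail -2;python3 go.py .4792 -.046 .27; python3 - <<'E'
from h import *
for n in("scene","top"):
    p,d=robot.camera(n); cv2.imwrite(f"pics/{n}5.png",p[:,:,::-1]);np.save(f"pics/{n}5.npy",d)
a=cv2.imread("pics/scene5.png")[150:240,275:365]; b=cv2.imread("pics/top5.png")[156:246,292:382]
cv2.imwrite("pics/c5.png",np.hstack([cv2.resize(b,(400,400),interpolation=cv2.INTER_CUBIC),cv2.resize(a,(400,400),interpolation=cv2.INTER_CUBIC)]))
E
```

```text
ft_force: [-0.5, -0.1, -1.1]
width: 0.238
ft_force: [0.6, -0.3, -1.2]
width: 0.235
grasp [ 0.4805 -0.0478  0.3057] force [ 0.6 -0.3 -1.2] torque [ 0.02 -0.05 -0.02] w 0.235 q [ 0.25  0.21 -0.28  1.9   0.07  1.04  1.25]
shift mm [ 1.7  1.2 35.7] turn deg [-0.09  0.05  0.  ] Rx [-0.97  0.26 -0.  ] Ry [ 0.26  0.97 -0.  ]
```

View pics/c5.png

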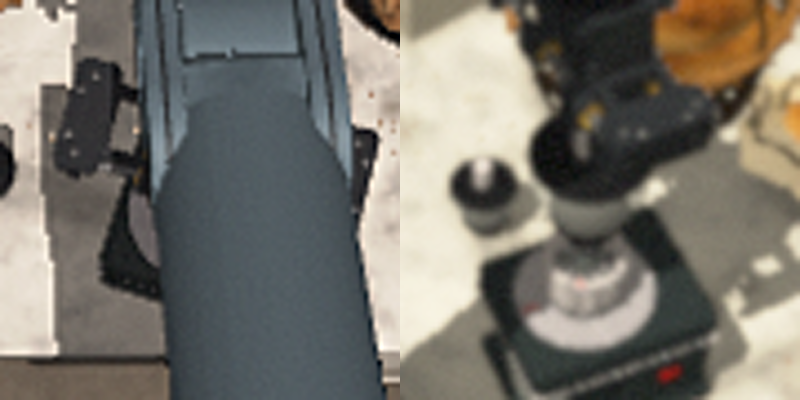

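The crop shows the hopper held upright, its neck at (585,245) just above the ring at (590,285). Correct by 1–2 mm and lower it in steps, watching the force.

```bash
python3 -m pendant '[[1.7,1.2,5,0,0,0,0],[1.7,1.2,18,0,0,0,0],[1.7,1.2,30,0,0,0,0],[1.7,1.2,30,0,0,0,0]]'|tail -2; python3 go.py .4792 -.046 .2554
```

```text
ft_force: [-1.1, -0.4, -1.9]
width: 0.236
grasp [ 0.4776 -0.0466  0.2732] force [-1.1 -0.4 -1.9] torque [ 0.04 -0.06 -0.04] w 0.236 q [ 0.24  0.24 -0.28  1.94  0.08  0.97  1.23]
shift mm [-0.9  0.7 17.8] turn deg [-0.13 -0.22 -0.  ] Rx [-0.97  0.26  0.  ] Ry [ 0.26  0.97 -0.  ]
```

```bash
python3 -m pendant '[[-1.5,0.5,1,0,-0.2,0,0],[-1.5,0.5,3,0,-0.2,0,0],[-1.5,0.5,5,0,-0.2,0,0],[-1.5,0.5,5,0,-0.2,0,0]]'|tail -2; python3 go.py .4792 -.046 .2554
```

```text
ft_force: [-0.1, 0.5, -2.5]
width: 0.241
grasp [ 0.4797 -0.0466  0.2682] force [-0.1  0.5 -2.5] torque [ 0.05 -0.03 -0.04] w 0.241 q [ 0.24  0.25 -0.28  1.95  0.09  0.95  1.23]
shift mm [ 0.7  0.1 12.8] turn deg [-0.13 -0.02 -0.  ] Rx [-0.97  0.26  0.  ] Ry [ 0.26  0.97 -0.  ]
```

No contact force, with the foot now about 3 mm into the bore. Continue.

```bash
python3 -m pendant '[[0.5,0.3,2,0,0,0,0],[0.5,0.3,4,0,0,0,0],[0.5,0.3,4,0,0,0,0]]'|tail -2; python3 go.py .4792 -.046 .2554;  python3 -m pendant '[[0,0,1.5,0,0,0,0],[0,0,3,0,0,0,0],[0,0,4,0,0,0,0]]'|tail -2; python3 go.py .4792 -.046 .2554
```

```text
ft_force: [-0.2, 0.5, -2.3]
width: 0.232
grasp [ 0.4791 -0.0462  0.2639] force [-0.2  0.5 -2.3] torque [ 0.09 -0.05 -0.02] w 0.232 q [ 0.24  0.26 -0.28  1.95  0.09  0.94  1.22]
shift mm [ 0.  -0.2  8.5] turn deg [-0.14 -0.03 -0.  ] Rx [-0.97  0.26  0.  ] Ry [ 0.26  0.97 -0.  ]
ft_force: [-0.2, -0.3, -0.8]
width: 0.237
grasp [ 0.4791 -0.0461  0.2598] force [-0.2 -0.3 -0.8] torque [ 0.11 -0.04 -0.  ] w 0.237 q [ 0.24  0.26 -0.28  1.96  0.09  0.94  1.22]
shift mm [ 0.  -0.2  4.4] turn deg [-0.13 -0.04 -0.  ] Rx [-0.97  0.26  0.  ] Ry [ 0.26  0.97 -0.  ]
```

```bash
python3 -m pendant '[[0,0,1,0,0,0,0],[0,0,2,0,0,0,0],[0,0,2.5,0,0,0,0]]'|tail -2; python3 go.py .4792 -.046 .2554;  python3 -m pendant '[[0,0,0.7,0,0,0,0],[0,0,1.4,0,0,0,0],[0,0,1.4,0,0,0,0]]'|tail -2; python3 go.py .4792 -.046 .2554
```

```text
ft_force: [0.0, -0.2, -0.7]
width: 0.238
grasp [ 0.479  -0.0462  0.2572] force [ 0.  -0.2 -0.7] torque [ 0.1  -0.07 -0.05] w 0.238 q [ 0.24  0.27 -0.28  1.96  0.09  0.93  1.22]
shift mm [ 0.  -0.1  1.8] turn deg [-0.14 -0.05 -0.  ] Rx [-0.97  0.26  0.  ] Ry [ 0.26  0.97 -0.  ]
ft_force: [-0.5, 1.3, -2.2]
width: 0.234
grasp [ 0.479  -0.0462  0.2557] force [-0.5  1.3 -2.2] torque [ 0.05 -0.02  0.01] w 0.234 q [ 0.24  0.27 -0.28  1.96  0.09  0.93  1.22]
shift mm [-0.  -0.1  0.3] turn deg [-0.14 -0.06 -0.  ] Rx [-0.97  0.26  0.  ] Ry [ 0.26  0.97 -0.  ]
```

```bash
for k in 1 2; do python3 -m pendant '[[0,0,0.5,0,0,0,0],[0,0,0.5,0,0,0,0]]'|tail -2; python3 go.py .4792 -.046 .2554|head -1;done
```

```text
ft_force: [-0.3, -1.2, -0.9]
width: 0.237
grasp [ 0.4791 -0.0462  0.2553] force [-0.3 -1.2 -0.9] torque [ 0.03  0.03 -0.05] w 0.237 q [ 0.24  0.27 -0.28  1.96  0.09  0.93  1.22]
ft_force: [-1.0, 0.3, 4.2]
width: 0.235
grasp [ 0.4793 -0.0462  0.2553] force [-1.   0.3  4.2] torque [0.06 0.36 0.06] w 0.235 q [ 0.24  0.27 -0.28  1.96  0.09  0.92  1.22]
```

Contact at the expected home height (4 N). Release and lift straight up.

```bash
python3 -m pendant '[[0,0,0,0,0,0,0.4],[0,0,0,0,0,0,0.6],[0,0,0,0,0,0,0.8],[0,0,0,0,0,0,0.8],[0,0,0,0,0,0,0.8]]'|tail -2; python3 -m pendant '[[0,0,-8,0,0,0,0.8],[0,0,-25,0,0,0,0.8],[0,0,-50,0,0,0,0.8],[0,0,-85,0,0,0,0.8],[0,0,-90,0,0,0,0.8]]'|tail -4
```

```text
ft_force: [0.0, -0.3, 0.6]
width: 0.669
ee_pos: [0.4804, -0.0455, 0.4965]
eef_rot: [[-0.965, 0.262, 0.006], [0.262, 0.965, -0.003], [-0.006, -0.001, -1.0]]
ft_force: [0.2, 0.2, -0.4]
width: 0.796
```

```bash
python3 -m pendant '[[10,40,-10,0,0,0,0.8],[20,80,-10,0,0,0,0.8],[30,120,-10,0,0,0,0.8],[40,160,-10,0,0,0,0.8],[50,200,-10,0,0,0,0.8]]'; python3 -m pendant '[[10,40,0,0,0,0,0.8],[10,40,0,0,0,0,0.8],[10,40,0,0,0,0,0.8]]' |head -2;  python3 - <<'E'
from h import *
for n in("scene","top"):
    p,d=robot.camera(n); cv2.imwrite(f"pics/{n}6.png",p[:,:,::-1]);C=cloud(n,d)
    m=np.hypot(C[...,0]-.479,C[...,1]+.046)<.06
    for lo,hi in[(.222,.24),(.255,.275)]:
        k=m&(C[...,2]>lo)&(C[...,2]<hi)
        if k.sum()>4:
            Q=C[k];A=np.linalg.lstsq(np.c_[Q[:,:2]-[.479,-.046],np.ones(len(Q))],Q[:,2],rcond=None)[0]
            print(n,lo,k.sum(),cv2.minEnclosingCircle(np.float32(Q[:,:2])),np.median(Q[:,2]).round(4),"slope",A.round(3))
a=cv2.imread("pics/scene6.png")[150:240,275:365]; b=cv2.imread("pics/top6.png")[166:236,302:372]
cv2.imwrite("pics/c6.png",np.hstack([cv2.resize(b,(400,400),interpolation=cv2.INTER_CUBIC),cv2.resize(a,(400,400),interpolation=cv2.INTER_CUBIC)]))
E
```

```text
time: 18.6
ee_pos: [0.4841, 0.1621, 0.506]
eef_rot: [[-0.965, 0.262, 0.006], [0.262, 0.965, -0.003], [-0.007, -0.001, -1.0]]
ft_force: [-0.5, -0.2, -0.4]
width: 0.798
time: 18.9
ee_pos: [0.4846, 0.204, 0.5057]
scene 0.222 428 ((0.47960448265075684, -0.05045528709888458), 0.044632092118263245) 0.2308 slope [0.007 0.007 0.231]
scene 0.255 42 ((0.4775491952896118, -0.0481545552611351), 0.011900817044079304) 0.263 slope [0.006 0.061 0.263]
top 0.222 549 ((0.4776761531829834, -0.04568001627922058), 0.04301680624485016) 0.2303 slope [0.007 0.002 0.23 ]
top 0.255 45 ((0.477373331785202, -0.04538743942975998), 0.010791366919875145) 0.2638 slope [ 0.193 -0.024  0.264]
```

View pics/c6.png

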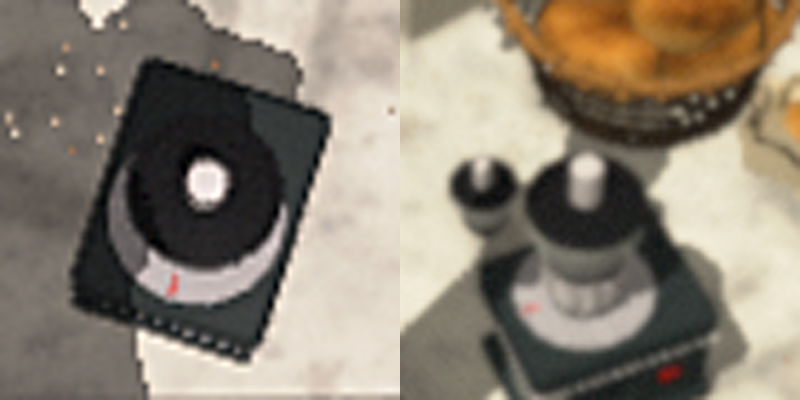

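The hopper is seated: lid top at 0.2305 (0.231 expected when home), slope under 0.01, knob top at 0.264. The crops show it upright on the ring and the gripper clear. Handing in.

```bash
python3 -c "
from cell import robot;print(robot.hand_in())"
```

```text
the job is handed in; nothing more can be done
None
```

The grinder is set four clicks back from the burr touch, the hopper is seated in the ring, and I handed the job in at about 19 s with the gripper clear.

- **Burr touch:** I felt it at the third notch clockwise of the start. The settled torque was about 0.36 Nm. The single highest noisy reading was 0.43 Nm, under the 0.5 Nm limit. At notches 1 and 2 the torque peaked at about 0.11–0.16 Nm averaged, which is only the clicks.
- **Back-off:** I turned the ring back four clicks (60°) and let go with about zero torque in the notch. The camera had the red tick about 17° counterclockwise of where it started; one notch is 15°, so this agrees to within the camera's resolution.
- **Hopper:** I picked the large one (86 mm lid, 114 mm high) by its knob and lowered it until it touched at the expected home height with about 4 N. Afterwards the lid top measured 230.5 mm (231 mm when home) and was level within 0.01. The top view puts the lid within 2 mm of the ring axis and the scene view within 5 mm, because part of the lid is at a slant there.
- **Not checked:** Once the hopper was seated it hid the red tick, so I couldn't re-read the ring's setting. Nothing pushed sideways or twisted while it went in. I never went near the other things on the counter, and did not measure them again.

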